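Clip the game case shut and hold it out

TASK

The catch of the game case standing in the slotted stand is broken, so its cover hangs ajar: squeeze open the sprung clip parked on the near wall of the wooden tray, take it off, and let it close over the top edge of the case, pushed well down astride the edge and towards either end of it, so that it holds the cover shut. Then take the case itself, not the clip, lift it well clear of its stand (its underside about 10 cm above the shelf) and hold it out steady, upright and level for me to take: finish while still holding it. Do not knock over or shove the other things on the shelf.

Things in the scene. Friction and masses are not known exactly. Their poses are not given: they have to be found in the camera images.
- clip_pivot (a point): Sprung peg-type steel clip, 32 g, parked astride the tray's near wall: centre of its pivot pin (radius 4 mm, so fully down on an edge it is 4 mm above that edge), 49 mm above the shelf when parked. z points up to the levers, x is the way it is squeezed and opens, y runs along the pin. The frame belongs to one half, which turns 0.4 rad about y when fully squeezed, 0.1 on the case
- clip_grip (a point): midway between the clip's two lever tips, 32 mm above the pivot when parked: rubber-covered bars 8 mm thick, 22 mm wide (y), at x = +-20 mm, 48 mm over their outsides. Squeezed to 22 mm over their outsides (the stop; tips then 37 mm above the pivot) they open the jaws to 30 mm; this takes about 10 N, so grip with 20 to 30 N
- clip_jaw (a point): midway between the clip's rubber lips, 28 mm below the pivot. The jaws end 31 mm below the pivot; parked they are 9 mm apart and 25 mm over their outsides, fully open 30 mm apart and about 50 mm over their outsides
- clip_arm (a joint): opening angle between the two halves of the clip, rad: 0 as parked on the 9 mm tray wall, about 0.2 on the shut case, 0.8 fully squeezed; a spring always closes it (about 4 N at the jaws when parked, 6 N on the case)
- tray: open wooden tray fixed to the shelf, 120 (x) by 200 (y) by 45 mm high, walls 9 mm thick; origin under its centre on the shelf. The clip sits on its near wall, the one on its -x side, 55.5 mm from the centre; the remote lies inside on the far side
- case_top (a point): middle of the top edge of the game case, which stands on its spine in the stand: 15 mm thick when shut (x), 190 mm long (y), 135 mm high (z up), about 115 g, balanced at mid length (with the clip 65 mm off the middle: about 14 mm off, on the clip's side). Ajar, the cover (on the -x side) stands off about 4 mm further at the top. The clip goes 30 to 90 mm either side of here
- case_center (a point): centre of the same case, 67.5 mm below its top edge and 67.5 mm above its underside
- case: the same case; origin at the centre of its underside, axes as for case_top
- case_lid (a joint): angle of the case's cover about its spine hinge at the bottom, rad: 0 shut, about 0.03 ajar as it starts; a weak spring (0.1 N at the top edge) opens it
- stand: dark wooden stand fixed to the shelf, 70 by 120 mm, with a slot 20 mm wide (x) running along y between two walls 40 mm high; origin under its centre on the shelf; the case stands in the slot on a 6 mm floor and must be drawn straight up
- remote: black remote 42 x 150 x 16 mm lying in the tray, origin under its centre; leave alone
- mug_rim (a point): centre of the mouth of the white mug (82 mm across, 92 mm high); leave alone
- orb_center (a point): centre of the glass orb, 80 mm across, resting on a wooden ring; leave alone
- speaker: grey speaker cube, 110 mm, origin under its centre; leave alone
- candle: small amber candle jar 64 mm across, 70 mm high, origin under its centre; leave alone
- flat_case: a second game case lying flat, 135 x 190 x 15 mm, origin under its centre; leave alone
There are look-alikes about, which are no part of the job. What is shaped like the case but turquoise is not meant. Several things have the shape of the tray; the one meant has the colours described above.

How it is judged (in metres and radians):
On the way, in this order (a step that is already met when the one before it is completed fails the run):
1. the clip is squeezed open and off the tray (value of joint clip_arm above 0.4 rad and contact force between the fingers and clip above 2 N and contact force between clip and tray below 0.1 N and height (world z) of clip_pivot above 0.07 m), for 0.1 s.
2. the clip, let go, holds the cover shut at the top edge, the case still in its stand (x of clip_pivot in the frame of case_top between -0.011 and 0.011 m and z of clip_pivot in the frame of case_top between -0.002 and 0.012 m and (y of clip_pivot in the frame of case_top between 0.03 and 0.09 m or y of clip_pivot in the frame of case_top between -0.09 and -0.03 m) and contact force between clip and case above 1.5 N and contact force between the fingers and clip below 0.3 N and value of joint case_lid below 0.012 rad and angle between the z axis of clip_pivot and the z axis of case_top, either way round below 0.35 rad and z of case in the frame of stand below 0.015 m), for 0.2 s.
3. the case is lifted clear of the stand by the fingers (z of case in the frame of stand above 0.075 m and contact force between the fingers and case above 1 N), for 0.2 s.
At the end, for the whole second after the job is handed in: The fingers hold the case, underside 75 to 180 mm above the shelf, touching neither stand nor tray, within 0.12 rad of upright, still (20 mm/s, 0.15 rad/s); the clip, not touched, grips its top edge, pivot at most 12 mm above it, 30 to 90 mm from the middle, and the cover is shut (0.012 rad) (height (world z) of case between 0.075 and 0.18 m and angle between case's own z axis and vertical below 0.12 rad and linear speed of case below 0.02 m/s and angular speed of case below 0.15 rad/s and contact force between the fingers and case above 1 N and contact force between case and stand below 0.1 N and contact force between case and tray below 0.1 N and x of clip_pivot in the frame of case_top between -0.011 and 0.011 m and z of clip_pivot in the frame of case_top between -0.002 and 0.012 m and (y of clip_pivot in the frame of case_top between 0.03 and 0.09 m or y of clip_pivot in the frame of case_top between -0.09 and -0.03 m) and contact force between clip and case above 1.5 N and contact force between the fingers and clip below 0.3 N and value of joint case_lid below 0.012 rad and angle between the z axis of clip_pivot and the z axis of case_top, either way round below 0.35 rad); the arm keeps its last pose, push and grip.
It fails at once if another thing on the shelf was shoved or knocked over (moved more than 25 mm) (distance of any of mug_rim, orb_center, speaker, candle, flat_case, remote from where it was at the start of the episode above 0.025 m).
It also fails if it takes over 58 s, if anything falls off the work surface, if the arm or the gripper's body presses on something with over 40 N, if the wrist force passes 120 N, or if a joint passes its speed limit or range.

ROBOT

A 6-joint arm with a two-finger parallel gripper is mounted at the origin on the work surface. World frame = base frame: x ahead of the robot, y to its left, z up, the work surface at z = 0. Lengths are in m, angles in degrees, forces in N, time in s.
With the tool pointing down it reaches from about 0.4 to 0.825 m from the base axis. Payload 7 kg.
Tool frame: the origin (TCP) lies on the centre line of the jaws, within the pads' length; the fingertips stand 11 mm ahead of it and the grasp point (between the pads) lies 8 mm behind it; z points along the fingers, y is the line along which they close (so a half turn about z gives the same grasp; the last joint's range is limited). The gripper opens to 88 mm and grips with 3 to 60 N. Pads are 19 mm wide; open, the fingers measure 130 mm over their backs; the gripper's body (78 mm by 193 mm) begins 47 mm behind the grasp point.
Start: joints at [81.824, 20.546, 0.682, 0, -70.136, -16.507], TCP at [0.282, 0.613, 0.238] pointing down, gripper open.
Joint ranges: [-176.03, 176.03], [-82.01, 121.73], [-58.28, 71.71], [-173.87, 95.51], [-174.79, -0.11], [-173.66, 173.66]. Speed limits (degrees/s): [136.94, 136.94, 172.46, 180, 180, 180].

INTERFACE

Orientations are given as [roll, pitch, yaw] about the fixed x, y, z axes, in that order (R = Rz(yaw) Ry(pitch) Rx(roll)).
In Python, from plant import r, capture, camera_model, job gives the robot as it stands.
- The arm moves only by the tool drive_tool, never from a script. Its argument "increments" is a list that holds one entry, the list of rows, each a list of 5 numbers: the gripper's target within -1 to 1 (fully open at 1, half-way at 0, shut at -1), then the shift along the tool's x, y, z scaled (see below), then the turn about the tool's z scaled (see below). In form: [[[gripper, tx, ty, tz, roll], ...]]. A call has 1 to 5 rows; each row is the pose to reach, as a shift and turn from the pose commanded when the call began, along the tool's axes at that moment, turning the shorter way round; what a row does not reach only later rows make up. The controller multiplies each number of a shift by 120 mm and each number of a turn by 360 degrees. A row lasts 1/8 s, in which the tool goes at most 62.5 mm and 10.7 degrees, less where a joint would pass 70% of its speed; a pose out of reach is approached as far as the arm can. A call with a number of a shift or a turn outside -1 to 1 is refused whole. A call with a gripper value outside its range is refused whole. The fingers move at their own pace and stop on an object; "squeeze" is the grip in N (left out, the last holds). Time passes only in rows, so rows that repeat a pose let the fingers close. It gives the time, the measured TCP pose, the force, the opening and the grip force at its end, in the units of the state.
- r.get_state(): the state, without advancing time (a new reading comes with each control period).
- capture(name): name is "scene" or "top" or "wrist"; returns the picture (400x640x3 uint8, red, green, blue); there is no depth.
- camera_model(name): a dict with "camera_matrix" (3x3 intrinsics, pixels), "k1" (the pictures are not rectified: a ray, as slopes to the right and down, at radius r is drawn at 1 + k1 r^2 times it, then the intrinsics apply), "rvec" (rotation vector, rad) and "tvec" (3), from world to camera coordinates, as OpenCV has them. Camera axes: x right, y down, z forward; pixel columns grow to the right and rows downward; lengths in m; the calibration is good to about 2 mm. A picture is of the moment at which its call begins: read the wrist's pose just before it. camera_model takes no time and is no camera call; for the wrist camera it gives the pose at the moment of the call.
- job.close_job(): hands the job in; it is judged then, once.
The state is a dict: "time_s": time; "joints": joint angles; "qd": joint speeds; "joint_torque": joint torques, N m; "tcp_pos": TCP position; "eef_rot": TCP orientation; "contact_force": force on the tool from outside, world axes, zero at the start; "moment": the same for the moment, N m; "gripper_width": finger opening in m; "gripper_force": force on a finger pad.
Only numpy, scipy, OpenCV 4.12 (cv2) and the standard library are available. Lean on these libraries where they do the work, as an engineer would, in place of code of your own. Each camera call takes 0.05 s, during which the arm holds its last target. There are 200 camera calls.

## Working session

There is one attempt and no reset: what is moved stays moved. The work goes in short steps, Python scripts to look and compute and a tool call to move; the robot and the scene stay as the last step left them, time stands still between calls to the robot, and variables do not carry over. Pictures are saved under pics/ and viewed, at most 10 in all, crops included, and the job is handed in when it is done.

Besides the shell and the picture viewer there is one more tool, called after "Call:" by a JSON object that holds its "method" and its "body". drive_tool: Moves the arm, as the interface text tells. Its arguments: {"type":"object","properties":{"increments":{"type":"array"},"squeeze":{"type":"number"}},"required":["increments"]}

```bash
mkdir -p pics; ls; cat > h.py <<'E'
import numpy as np, cv2
from plant import r, capture, camera_model, job
def ray(name,uv,m=None):
    m=m or camera_model(name); K=np.array(m["camera_matrix"]);k1=m["k1"]
    d=(np.array([uv[0],uv[1],1.0])@np.linalg.inv(K).T)[:2]; s=d.copy()
    for _ in range(20): s=d/(1+k1*(s@s))
    R=cv2.Rodrigues(np.array(m["rvec"],float))[0]; t=np.array(m["tvec"],float).ravel()
    return -R.T@t, R.T@np.array([s[0],s[1],1])
def onz(name,uv,z,m=None):
    o,d=ray(name,uv,m); return o+d*(z-o[2])/d[2]
def proj(name,p,m=None):
    m=m or camera_model(name)
    R=cv2.Rodrigues(np.array(m["rvec"],float))[0]; c=R@np.array(p)+np.array(m["tvec"],float).ravel()
    s=c[:2]/c[2]; s=s*(1+m["k1"]*(s@s)); return (np.array(m["camera_matrix"])@[s[0],s[1],1])[:2]
def save(name,fn):
    im=capture(name); cv2.imwrite("pics/"+fn,im[:,:,::-1]); return im
E
python3 - <<'E'
from h import *
a=save("scene","s0.png");b=save("top","t0.png");
cv2.imwrite("pics/st0.png",np.vstack([a,b])[:,:,::-1][:, :])
print(r.get_state())
for n in("scene","top","wrist"):
    m=camera_model(n);print(n,ray(n,(320,200),m),m["camera_matrix"][0][0])
E
```

```text
pics
{'time_s': 0.1, 'joints': array([ 8.18249285e+01,  2.05877325e+01,  6.39524374e-01, -1.71238788e-02,
       -7.01344590e+01, -1.65072729e+01]), 'qd': array([-0.04623516, -0.06627422,  0.01978724,  0.02288872,  0.00349135,
       -0.03502297]), 'joint_torque': array([-1.47476880e-03, -5.84160948e+01,  2.93753421e+01,  7.01547906e+00,
        1.01672669e-02, -4.71262956e-05]), 'tcp_pos': array([0.28172025, 0.61295144, 0.23671756]), 'eef_rot': array([ 1.79916166e+02, -8.05597942e-03, -2.46881691e+01]), 'contact_force': array([-0.19691953,  0.00527047,  0.49763629]), 'moment': array([0.0029779 , 0.03260098, 0.05214778]), 'gripper_force': 0.0, 'gripper_width': 0.087324357589746}
scene (array([ 1.02724065, -0.68047066,  0.87968009]), array([-0.45773178,  0.57178787, -0.6811971 ])) 373.75093726793904
top (array([ 0.31153212, -0.04374145,  1.35545286]), array([ 0.16246479,  0.01610995, -0.98661746])) 394.1988631772925
wrist (array([0.35023598, 0.58070739, 0.38292001]), array([-0.25225379,  0.12075365, -0.96012104])) 340.3241723256336
```

View pics/s0.png

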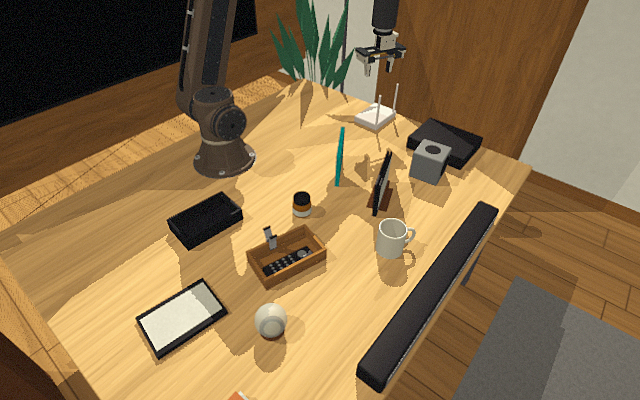

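View pics/t0.png

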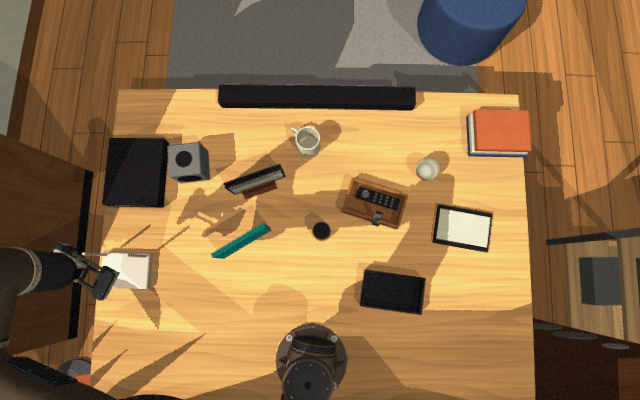

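The scene view shows the wooden tray with remote at (287,256), with the clip at (268,238), and the case in its stand at (381,183). In the top view they are at:
- Tray: (374,201). Look-alikes are the black tray-like box (392,292), the white-topped one (463,228) and the black one (137,172).
- Clip: (377,218), on the tray's near wall.
- Case: dark, in the wooden stand at (255,180). Look-alike is the turquoise one at (240,240), which is not meant.

I choose the wooden tray and the dark case, and check both in one close crop.

```bash
python3 - <<'E'
from h import *
b=cv2.imread("pics/t0.png")
c1=cv2.resize(b[160:220,215:300],None,fx=6.5,fy=6.5,interpolation=cv2.INTER_CUBIC)
c2=cv2.resize(b[165:235,330:415],None,fx=6.5,fy=6.5,interpolation=cv2.INTER_CUBIC)
w=max(c1.shape[1],c2.shape[1])
s=cv2.imread("pics/s0.png")
d1=cv2.resize(s[140:220,360:400],None,fx=4.8,fy=4.8,interpolation=cv2.INTER_CUBIC)
x=cv2.resize(np.hstack([c1[:380],c2[:380]]),(800,275)); 
d2=cv2.resize(s[215:295,240:335],None,fx=4,fy=4,interpolation=cv2.INTER_CUBIC)
d=np.zeros((325,800,3),np.uint8); e=cv2.resize(s[145:220,350:420],None,fx=4.2,fy=4.2,interpolation=cv2.INTER_CUBIC)
d[:e.shape[0],:e.shape[1]]=e; d[:d2.shape[0],400:400+d2.shape[1]]=d2
cv2.imwrite("pics/c0.png",np.vstack([x,d]))
E
```

```text
(no output)
```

View pics/c0.png

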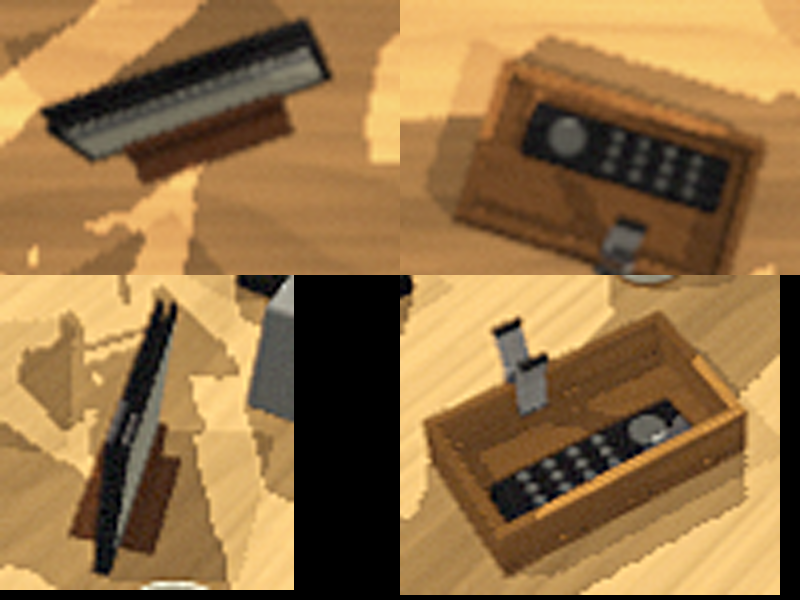

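The crop confirms the clip astride the near wall of the wooden tray, and the black case with a grey cover in the dark wooden stand. Next I estimate the poses.

```bash
python3 - <<'E'
from h import *
f=lambda u,v,a,b:(a+u/4.71,b+v/4.71)
T=[onz("top",f(u-400,v,330,165),.045) for u,v in((508,62),(765,143),(455,218))]
print("tray",np.round(T,3),np.linalg.norm(T[1]-T[0]),np.linalg.norm(T[2]-T[0]),np.degrees(np.arctan2(*(T[0]-T[1])[[1,0]]))-90)
# clip far-lever top ~ crop (630,222), near-lever
for z in(.081,):print("clip",onz("top",f(230,225,330,165),z))
o,d=ray("scene",(240+(508-400)/4,215+(325-275)/4)); print("near lever",onz("scene",(267,227.5),.083), "far lever",onz("scene",(240+135/4,215+83/4),.083))
C=[onz("top",f(u,v,215,160),.141) for u,v in((42,112),(303,20),(325,75),(50,122))]
print("case",np.round(C,3),np.linalg.norm(C[1]-C[0]),np.degrees(np.arctan2(*(C[0]-C[1])[[1,0]]))-90)
E
```

```text
tray [[ 0.604 -0.133  0.045]
 [ 0.548 -0.318  0.045]
 [ 0.49  -0.096  0.045]] 0.1933915180519796 0.12013319720408482 -16.919323695209954
clip [ 0.48237954 -0.21558099  0.081     ]
near lever [ 0.4490109 -0.2008864  0.083    ] far lever [ 0.48624842 -0.2109403   0.083     ]
case [[0.558 0.281 0.141]
 [0.624 0.107 0.141]
 [0.587 0.091 0.141]
 [0.552 0.275 0.141]] 0.18560307368087667 20.822774160736714
```

Call:
{"method": "drive_tool", "body": {"increments": [[[1,0.3,0.25,0,0.03],[1,0.6,0.5,0,0.06],[1,0.9,0.75,0,0.09],[1,1,0.8,0,0.124],[1,1,0.8,0,0.124]]]}}

```text
time_s: 0.72
tcp_pos: [0.3513, 0.475, 0.2376]
eef_rot: [180.0, 0.0, -69.5]
contact_force: [-0.0, 0.9, -0.9]
gripper_width: 0.0875
gripper_force: 0.0
```

```bash
cat >> h.py <<'E'
def plan(p,yaw):
    s=r.get_state(); y=np.radians(s["eef_rot"][2]); d=np.array(p)-s["tcp_pos"]
    c,n=np.cos(y),np.sin(y)
    t=np.array([c*d[0]+n*d[1], n*d[0]-c*d[1], -d[2]])/.12
    print("tcp",s["tcp_pos"].round(4),s["eef_rot"].round(2),"F",s["contact_force"].round(1),"w",round(s["gripper_width"],4),"t",round(s["time_s"],2))
    print("shift",t.round(3),"turn",round(-(((yaw-s["eef_rot"][2]+180)%360)-180)/360,4))
E
python3 -c "
from h import *
plan([.5,.2,.237],-69)"
```

```text
tcp [0.3513 0.475  0.2376] [179.99   0.   -69.47] F [-0.   0.9 -0.9] w 0.0875 t 0.72
shift [ 2.581 -0.356  0.005] turn -0.0013
```

Call:
{"method": "drive_tool", "body": {"increments": [[[1,0.35,-0.2,-0.15,0],[1,0.8,-0.4,-0.3,0],[1,1,-0.6,-0.3,0],[1,1,-0.6,-0.3,0]]]}}

```text
time_s: 1.23
tcp_pos: [0.462, 0.3886, 0.2731]
eef_rot: [180.0, -0.0, -69.3]
contact_force: [-0.3, -0.9, -1.2]
gripper_width: 0.0876
gripper_force: 0.0
```

Call:
{"method": "drive_tool", "body": {"increments": [[[1,0.35,-0.0,0,0],[1,0.8,-0.0,0,0],[1,1,-0.1,0,0],[1,1,-0.1,0,0],[1,1,-0.1,0,0]]]}}

```text
time_s: 1.85
tcp_pos: [0.5136, 0.282, 0.2731]
eef_rot: [180.0, -0.0, -69.2]
contact_force: [0.8, 1.1, -0.1]
gripper_width: 0.0874
gripper_force: 0.0
```

```bash
python3 -c "
from h import *
plan([.58,.19,.273],-69)
m=camera_model('wrist');a=save('wrist','w1.png')
for p in ([.555,.28,.141],[.6,.1,.141],[.58,.19,.006]):print(proj('wrist',p,m))
import json;json.dump({k:np.array(v).tolist() for k,v in m.items()},open('m1.json','w'))
"
```

```text
tcp [0.5136 0.282  0.2731] [179.96  -0.   -69.23] F [ 0.8  1.1 -0.1] w 0.0874 t 1.85
shift [ 0.913 -0.246  0.001] turn -0.0006
[275.73200205 175.7677018 ]
[298.14575896 -78.88172918]
[295.61746218  71.64206696]
```

View pics/w1.png

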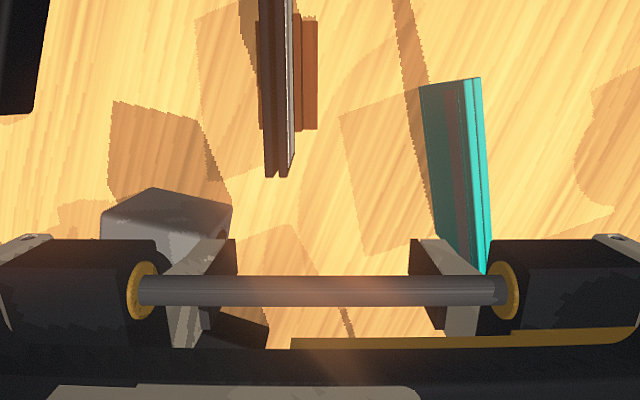

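The wrist view shows the case's +y end at about (265–290,177) with the lid gap at (278,176), the cover on the right, the speaker at the left and the turquoise case at the right. I'll move 110 mm along to see the whole top edge.

Call:
{"method": "drive_tool", "body": {"increments": [[[1,0.35,-0.1,0,0],[1,0.8,-0.2,0,0],[1,1,-0.25,0,0],[1,1,-0.25,0,0],[1,1,-0.25,0,0]]]}}

```text
time_s: 2.52
tcp_pos: [0.5841, 0.1804, 0.2734]
eef_rot: [180.0, 0.0, -69.3]
contact_force: [-0.5, 0.0, -0.1]
gripper_width: 0.0876
gripper_force: 0.0
```

```bash
python3 -c "
from h import *
import json
print('end+',onz('wrist',(277,177),.141,json.load(open('m1.json'))))
plan([.467,-.206,.17],-107)
m=camera_model('wrist');a=save('wrist','w2.png')
json.dump({k:np.array(v).tolist() for k,v in m.items()},open('m2.json','w'))
c=cv2.resize(a[0:330,200:400][:,:,::-1],None,fx=1.8,fy=1.8,interpolation=cv2.INTER_CUBIC);cv2.imwrite('pics/w2c.png',c)
"
```

```text
end+ [0.55367082 0.28062148 0.141     ]
tcp [0.5841 0.1804 0.2734] [ 1.7998e+02  1.0000e-02 -6.9260e+01] F [-0.5  0.  -0.1] w 0.0876 t 2.52
shift [2.666 2.053 0.862] turn 0.1048
```

View pics/w2c.png

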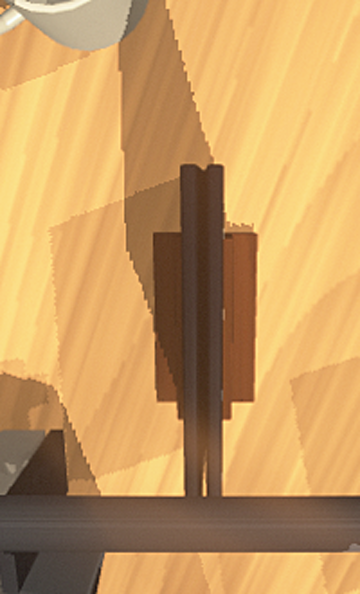

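The crop shows the case top edge straight below. Its far (-y) end is at crop (181–223,165), and it runs down to (186–219,490) at the gripper bar.

```bash
python3 -c "
from h import *
import json
m=json.load(open('m2.json'));g=lambda u,v:onz('wrist',(200+u/1.8,v/1.8),.141,m)
a=g(181,168);b=g(187,480);c=g(223,168);d=g(219,480)
print(a,b,c,d,np.linalg.norm(a-c),np.linalg.norm(b-d))
y=(b-a);y/=np.linalg.norm(y);x=np.array([y[1],-y[0],0]);print('yaw',np.degrees(np.arctan2(x[1],x[0])))
e=onz('wrist',(277,177),.141,json.load(open('m1.json')))
L=(e-a)@y; print('len',L)
mid=a-7.5e-3*x+y*(L/2);print('mid',mid,'x,y',x,y,'alt',a-7.5e-3*x+.095*y, 'mid of widths',(a+c)/2+y*.095)
"
```

```text
[0.62852689 0.10904582 0.141     ] [0.57499473 0.24919841 0.141     ] [0.61140312 0.10257153 0.141     ] [0.55993657 0.24349622 0.141     ] 0.018306819105774867 0.016101647030274644
yaw 20.90466786252305
len 0.1869914691803297
mid [0.58815997 0.19371113 0.141     ] x,y [0.93417541 0.35681411 0.        ] [-0.35681411  0.93417541  0.        ] alt [0.58762323 0.19511637 0.141     ] mid of widths [0.58606766 0.19455533 0.141     ]
```

Call:
{"method": "drive_tool", "body": {"increments": [[[1,0.3,0.2,0,0.03],[1,0.6,0.4,0,0.06],[1,0.9,0.6,0,0.09],[1,1,0.8,0,0.105],[1,1,0.8,0,0.105]]]}}

```text
time_s: 3.2
tcp_pos: [0.5361, 0.0331, 0.2743]
eef_rot: [-180.0, 0.1, -107.1]
contact_force: [1.1, 0.9, -0.6]
gripper_width: 0.0879
gripper_force: 0.0
```

```bash
python3 -c "
from h import *
plan([.467,-.206,.22],-107)"
```

```text
tcp [0.5361 0.0331 0.2743] [-1.7996e+02  5.0000e-02 -1.0714e+02] F [ 1.1  0.9 -0.6] w 0.0879 t 3.2
shift [ 2.074 -0.037  0.452] turn -0.0004
```

Call:
{"method": "drive_tool", "body": {"increments": [[[1,0.35,0,0,0],[1,0.8,0,0,0],[1,1,0,0,0],[1,1,0,0,0]]]}}

```text
time_s: 3.7
tcp_pos: [0.5019, -0.0815, 0.2738]
eef_rot: [-180.0, 0.0, -107.1]
contact_force: [0.1, 1.0, -0.1]
gripper_width: 0.0874
gripper_force: 0.0
```

Call:
{"method": "drive_tool", "body": {"increments": [[[1,0.35,0,0.1,0],[1,0.8,0,0.3,0],[1,1,-0.04,0.45,0],[1,1,-0.04,0.45,0],[1,1,-0.04,0.45,0]]]}}

```text
time_s: 4.32
tcp_pos: [0.4721, -0.1965, 0.2199]
eef_rot: [-180.0, -0.0, -107.0]
contact_force: [-0.3, 0.2, 0.5]
gripper_width: 0.0876
gripper_force: 0.0
```

```bash
python3 -c "
from h import *
import json
plan([.467,-.206,.07],-107)
m=camera_model('wrist');a=save('wrist','w3.png')
json.dump({k:np.array(v).tolist() for k,v in m.items()},open('m3.json','w'))
p=proj('wrist',[.467,-.206,.08],m);print(p)
u,v=(p-[100,80]).astype(int);u=max(u,0);v=max(v,0);print(u,v)
cv2.imwrite('pics/w3c.png',cv2.resize(a[v:v+160,u:u+200][:,:,::-1],None,fx=3.5,fy=3.5,interpolation=cv2.INTER_CUBIC))
"
```

```text
tcp [ 0.4721 -0.1965  0.2199] [-179.97   -0.   -107.03] F [-0.3  0.2  0.5] w 0.0876 t 4.33
shift [0.088 0.018 1.249] turn -0.0001
[324.68477148 181.04718744]
224 101
```

View pics/w3c.png

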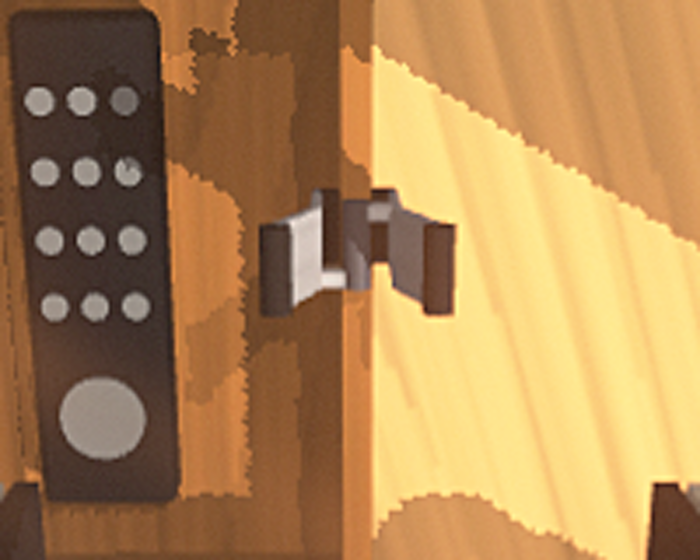

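The crop shows the clip's lever tips at crop (260–456, 225–315), centre (358,268). The wall runs vertically, so the yaw is aligned, and the remote is clear at the left.

```bash
python3 -c "
from h import *
import json
m=json.load(open('m3.json'));g=lambda u,v,z=.083:onz('wrist',(224+u/3.5,101+v/3.5),z,m)
c=g(358,269);print(c,np.linalg.norm(g(260,270)-g(456,270)))
w=g(343,540,.045)-g(341,20,.045);print('wall',np.degrees(np.arctan2(w[1],w[0])), 'tool x should match mod 180')
plan([c[0],c[1],.072],-107)"
```

```text
[ 0.46471112 -0.20892727  0.083     ] 0.047634099855385775
wall 73.17173454462802 tool x should match mod 180
tcp [ 0.4722 -0.1965  0.2202] [-1.7994e+02  1.0000e-02 -1.0702e+02] F [-0.5  0.1  0.1] w 0.0876 t 4.38
shift [0.118 0.029 1.235] turn -0.0
```

Call:
{"method": "drive_tool", "body": {"increments": [[[1,0.12,0.03,0.25,0],[1,0.12,0.03,0.5,0],[1,0.12,0.03,0.75,0],[1,0.12,0.03,0.95,0],[1,0.12,0.03,1,0]]]}}

```text
time_s: 5.0
tcp_pos: [0.4635, -0.2092, 0.0989]
eef_rot: [179.9, -0.0, -107.0]
contact_force: [-0.4, 0.1, 0.5]
gripper_width: 0.0876
gripper_force: 0.0
```

Call:
{"method": "drive_tool", "body": {"increments": [[[1,0,0,0.15,0],[1,0,0,0.27,0],[1,0,0,0.27,0]]]}}

```text
time_s: 5.38
tcp_pos: [0.4633, -0.2099, 0.0668]
eef_rot: [179.9, -0.0, -107.1]
contact_force: [0.4, -0.1, 0.1]
gripper_width: 0.088
gripper_force: 0.0
```

Call:
{"method": "drive_tool", "body": {"increments": [[[-1,0,0,0,0],[-1,0,0,0,0],[-1,0,0,0,0],[-1,0,0,0,0],[-1,0,0,0,0]]], "squeeze": 25}}

```text
time_s: 6.0
tcp_pos: [0.4642, -0.2106, 0.068]
eef_rot: [-179.9, -0.0, -107.1]
contact_force: [-1.6, -0.7, 18.7]
gripper_width: 0.0432
gripper_force: 11.6
```

Call:
{"method": "drive_tool", "body": {"increments": [[[-1,0,0,0,0],[-1,0,0,0,0],[-1,0,0,0,0],[-1,0,0,0,0]]]}}

```text
time_s: 6.5
tcp_pos: [0.4659, -0.211, 0.0698]
eef_rot: [-179.7, -0.0, -107.0]
contact_force: [-2.2, 0.9, 19.4]
gripper_width: 0.0186
gripper_force: 25.1
```

Call:
{"method": "drive_tool", "body": {"increments": [[[-1,0,0,-0.1,0],[-1,0,0,-0.25,0],[-1,0,0,-0.45,0],[-1,0,0,-0.5,0],[-1,0,0,-0.5,0]]]}}

```text
time_s: 7.12
tcp_pos: [0.4633, -0.2101, 0.1272]
eef_rot: [-180.0, 0.0, -107.1]
contact_force: [0.3, -0.6, -0.9]
gripper_width: 0.0182
gripper_force: 24.9
```

```bash
python3 -c "
from h import *
import json
plan([.588,.194,.3],-69.1)
m=camera_model('wrist');a=save('wrist','w4.png');s=save('scene','s4.png')
json.dump({k:np.array(v).tolist() for k,v in m.items()},open('m4.json','w'))
p=r.get_state()['tcp_pos'];q=proj('scene',p-[0,0,.02]).astype(int);print(q)
e=cv2.resize(s[q[1]-40:q[1]+40,q[0]-35:q[0]+35],(350,400),interpolation=cv2.INTER_CUBIC)
f=cv2.resize(a[120:320,225:425],(400,400),interpolation=cv2.INTER_CUBIC)
cv2.imwrite('pics/c4.png',np.hstack([e,f])[:,:,::-1])
"
```

```text
tcp [ 0.4633 -0.2101  0.1272] [-1.7998e+02  2.0000e-02 -1.0714e+02] F [ 0.3 -0.6 -0.9] w 0.0182 t 7.12
shift [-3.525e+00 -1.000e-03 -1.440e+00] turn -0.1057
[267 225]
```

View pics/c4.png

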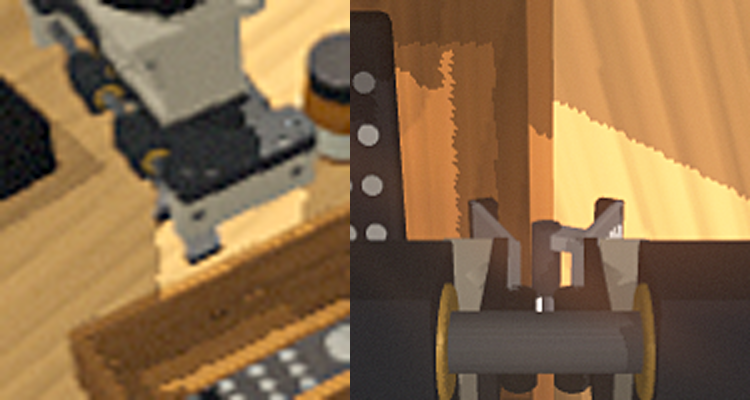

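The clip is off the tray in the fingers with its jaws open. In the wrist crop the lips are at about (482,205) and (608,205), and the pin end is at (545,228). I check where the jaws sit relative to the TCP.

```bash
python3 -c "
from h import *
import json
m=json.load(open('m4.json'));p=np.array([.4633,-.2101,.1272]);y=np.radians(-107.1)
tx=np.array([np.cos(y),np.sin(y),0]);ty=np.array([np.sin(y),-np.cos(y),0])
g=lambda u,v:(225+(u-350)/2,120+v/2)
for n,uv,dz in(('pin',(545,225),-.021),('lipL',(472,202),-.050),('lipR',(623,202),-.050)):
  d=onz('wrist',g(*uv),p[2]+dz,m)-p;print(n,(d@tx).round(4),(d@ty).round(4))
  
for a in(11,14):print(proj('wrist',p+tx*a/1e3+[0,0,-.021],m))
c=np.array([.588,.194]);yy=np.array([-.3568,.9342]);print('place',c+.067*yy)
plan([*(c+.067*yy),.24],-69.1)
"
```

```text
pin 0.0102 0.0001
lipL 0.0062 -0.0222
lipR 0.0062 0.024
[322.34031565 231.02069121]
[322.33887441 225.66066274]
place [0.5640944 0.2565914]
tcp [ 0.4628 -0.2101  0.1264] [ 179.93   -0.   -107.14] F [-0.6 -0.3 -0.5] w 0.0185 t 7.22
shift [-3.965  0.339 -0.947] turn -0.1057
```

Call:
{"method": "drive_tool", "body": {"increments": [[[-1,-0.1,0,-0.4,0],[-1,-0.4,0.0,-0.8,-0.03],[-1,-0.8,0.0,-0.95,-0.06],[-1,-1,0.0,-0.95,-0.09],[-1,-1,0.0,-0.95,-0.106]]]}}

```text
time_s: 7.85
tcp_pos: [0.4989, -0.0939, 0.2404]
eef_rot: [179.9, 0.0, -68.6]
contact_force: [0.1, -0.6, -0.5]
gripper_width: 0.0185
gripper_force: 24.9
```

```bash
python3 -c "
from h import *
plan([.5641,.2566,.24],-69.1)"
```

```text
tcp [ 0.4989 -0.0939  0.2404] [ 1.7995e+02  3.0000e-02 -6.8570e+01] F [ 0.1 -0.6 -0.5] w 0.0185 t 7.85
shift [-2.521 -1.573  0.003] turn 0.0015
```

Call:
{"method": "drive_tool", "body": {"increments": [[[-1,-0.3,-0.2,0,0],[-1,-0.65,-0.4,0,0],[-1,-0.9,-0.55,0,0],[-1,-1,-0.62,0,0],[-1,-1,-0.62,0,0]]]}}

```text
time_s: 8.48
tcp_pos: [0.5249, 0.0436, 0.2403]
eef_rot: [179.9, -0.0, -68.9]
contact_force: [-0.3, -0.9, 0.5]
gripper_width: 0.0186
gripper_force: 24.9
```

Call:
{"method": "drive_tool", "body": {"increments": [[[-1,-0.3,-0.2,0,0],[-1,-0.65,-0.4,0,0],[-1,-0.9,-0.55,0,0],[-1,-1,-0.62,0,0],[-1,-1,-0.62,0,0]]]}}

```text
time_s: 9.1
tcp_pos: [0.5515, 0.1815, 0.2406]
eef_rot: [179.9, -0.0, -69.0]
contact_force: [-0.6, -0.9, -0.6]
gripper_width: 0.0187
gripper_force: 24.9
```

Call:
{"method": "drive_tool", "body": {"increments": [[[-1,-0.3,-0.2,0,0],[-1,-0.45,-0.3,0,0.001],[-1,-0.52,-0.333,0,0.0015],[-1,-0.52,-0.333,0,0.0015],[-1,-0.52,-0.333,0,0.0015]]]}}

```text
time_s: 9.72
tcp_pos: [0.5661, 0.2535, 0.2413]
eef_rot: [180.0, -0.0, -69.5]
contact_force: [0.0, -0.0, 0.4]
gripper_width: 0.0183
gripper_force: 24.9
```

```bash
python3 -c "
from h import *
import json
plan([.5641,.2566,.166],-69.1)
m=camera_model('wrist');a=save('wrist','w5.png')
json.dump({k:np.array(v).tolist() for k,v in m.items()},open('m5.json','w'))
f=cv2.resize(a[60:320,220:420],(600,780)[::1],interpolation=cv2.INTER_CUBIC)[:600]
cv2.imwrite('pics/c5.png',f[:,:,::-1])
"
```

```text
tcp [0.5661 0.2535 0.2413] [179.99  -0.   -69.53] F [ 0.  -0.   0.4] w 0.0183 t 9.72
shift [-0.03   0.007  0.627] turn -0.0012
```

View pics/c5.png

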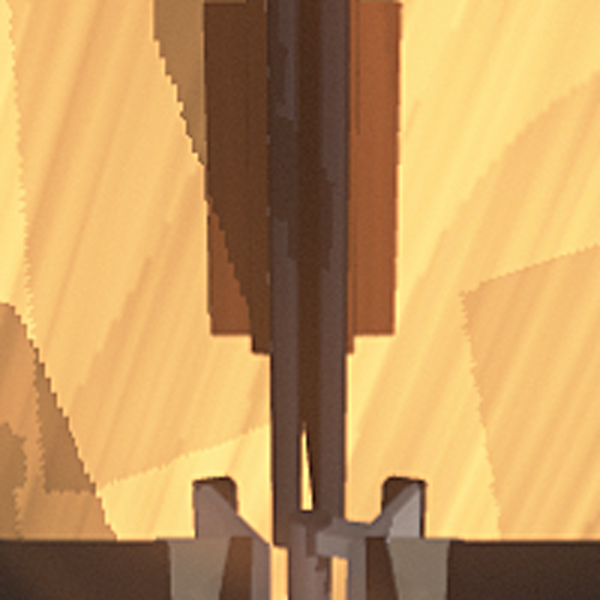

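The crop shows the open jaws, with inner edges at 238 and 383 (midpoint 310), centred over the case edge at 272–348 (midpoint 310). I descend.

Call:
{"method": "drive_tool", "body": {"increments": [[[-1,-0.02,0.0,0.1,0],[-1,-0.02,0.0,0.25,0],[-1,-0.02,0.0,0.4,0],[-1,-0.02,0.0,0.5,0],[-1,-0.02,0.0,0.55,0]]]}}

```text
time_s: 10.4
tcp_pos: [0.5652, 0.2564, 0.1742]
eef_rot: [179.9, -0.0, -69.5]
contact_force: [-0.7, -0.2, 0.3]
gripper_width: 0.0184
gripper_force: 24.9
```

Call:
{"method": "drive_tool", "body": {"increments": [[[-1,0,0,0.04,0],[-1,0,0,0.08,0],[-1,0,0,0.08,0]]]}}

```text
time_s: 10.78
tcp_pos: [0.5658, 0.2569, 0.166]
eef_rot: [-179.9, 0.0, -69.5]
contact_force: [-0.0, 0.5, -0.1]
gripper_width: 0.0191
gripper_force: 24.9
```

No contact yet, so I creep further down.

Call:
{"method": "drive_tool", "body": {"increments": [[[-1,0,0,0.015,0],[-1,0,0,0.025,0],[-1,0,0,0.025,0]]]}}

```text
time_s: 11.15
tcp_pos: [0.5674, 0.2578, 0.1654]
eef_rot: [-179.7, 0.0, -69.4]
contact_force: [-0.7, 1.3, 10.6]
gripper_width: 0.0183
gripper_force: 25.0
```

Seated on the edge with 10 N. I release.

Call:
{"method": "drive_tool", "body": {"increments": [[[1,0,0,0,0],[1,0,0,0,0],[1,0,0,0,0],[1,0,0,0,0],[1,0,0,0,0]]]}}

```text
time_s: 11.78
tcp_pos: [0.5654, 0.2566, 0.1623]
eef_rot: [180.0, -0.0, -69.5]
contact_force: [0.0, -0.9, 0.8]
gripper_width: 0.0631
gripper_force: 0.0
```

Call:
{"method": "drive_tool", "body": {"increments": [[[1,0,0,0,0],[1,0,0,-0.2,0],[1,0,0,-0.5,0],[1,0,0,-0.75,0],[1,0,0,-0.75,0]]]}}

```text
time_s: 12.4
tcp_pos: [0.5667, 0.2574, 0.2555]
eef_rot: [-179.7, 0.1, -69.5]
contact_force: [0.9, 0.2, -0.2]
gripper_width: 0.0875
gripper_force: 0.0
```

```bash
python3 -c "
from h import *
import json
plan([.588-.3568*.006,.194+.9342*.006,.25],-69.1)
m=camera_model('wrist');a=save('wrist','w6.png');s=save('scene','s6.png')
json.dump({k:np.array(v).tolist() for k,v in m.items()},open('m6.json','w'))
f=cv2.resize(a[60:260,220:420],(400,400),interpolation=cv2.INTER_CUBIC)
q=proj('scene',[.564,.256,.15]).astype(int);print(q)
e=cv2.resize(s[q[1]-30:q[1]+50,q[0]-30:q[0]+50],(400,400),interpolation=cv2.INTER_CUBIC)
cv2.imwrite('pics/c6.png',np.hstack([e,f])[:,:,::-1])
"
```

```text
tcp [0.5667 0.2574 0.2555] [-1.7972e+02  7.0000e-02 -6.9490e+01] F [ 0.9  0.2 -0.2] w 0.0875 t 12.4
shift [0.507 0.019 0.046] turn -0.0011
[387 153]
```

View pics/c6.png

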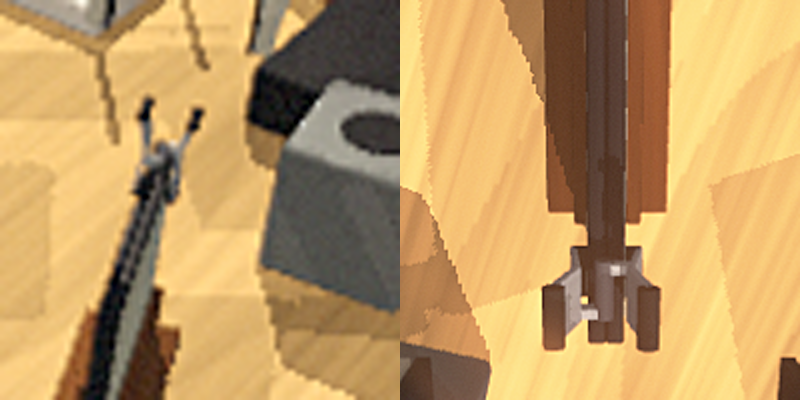

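The clip sits upright astride the edge near the +y end and the cover looks shut; the lever tips are at crop (543–660, 285–350). I check its position and head for the case's middle.

```bash
python3 -c "
from h import *
import json
m=json.load(open('m6.json'))
a=onz('wrist',(220+(600-400)/2,60+318/2),.18,m);d=a[:2]-[.588,.194]
print(a,'case x,y',d@[.9342,.3568],d@[-.3568,.9342])
g=lambda u,v:onz('wrist',(220+(u-400)/2,60+v/2),.141,m)
for v in(20,180):print((((g(588,v)+g(625,v))/2)[:2]-[.588,.194])@[.9342,.3568],np.linalg.norm(g(588,v)-g(625,v)))
plan([.588-.3568*.003,.194+.9342*.003,.25],-69.1)
"
```

```text
[0.5671554  0.25953758 0.18      ] case x,y 0.003910785795872271 0.06866255645388065
0.0011196265175846872 0.013358524117170334
0.0014561410178405374 0.014162966076013056
tcp [0.5653 0.2567 0.2524] [ 1.800e+02  2.000e-02 -6.951e+01] F [-0.7  0.3 -1.1] w 0.0876 t 12.5
shift [0.53  0.006 0.02 ] turn -0.0011
```

Call:
{"method": "drive_tool", "body": {"increments": [[[1,0.2,0,0,0],[1,0.4,0.02,0,0],[1,0.53,0.02,0.05,-0.001],[1,0.53,0.02,0.05,-0.001]]]}}

```text
time_s: 13.0
tcp_pos: [0.5855, 0.1947, 0.2454]
eef_rot: [179.9, -0.0, -69.2]
contact_force: [-0.8, 0.2, 0.3]
gripper_width: 0.0874
gripper_force: 0.0
```

```bash
python3 -c "
from h import *
plan([.588-.3568*.003,.194+.9342*.003,.12],-69.1)
"
```

```text
tcp [0.5855 0.1947 0.2454] [ 1.799e+02 -1.000e-02 -6.925e+01] F [-0.8  0.2  0.3] w 0.0874 t 13.0
shift [-0.012 -0.017  1.045] turn -0.0004
```

Call:
{"method": "drive_tool", "body": {"increments": [[[1,-0.01,-0.03,0.2,0],[1,-0.01,-0.03,0.45,0],[1,-0.01,-0.03,0.7,0],[1,-0.01,-0.03,0.9,0],[1,-0.01,-0.03,1,0]]]}}

```text
time_s: 13.62
tcp_pos: [0.5879, 0.1986, 0.125]
eef_rot: [179.9, -0.0, -69.1]
contact_force: [-0.1, 0.2, 0.6]
gripper_width: 0.0874
gripper_force: 0.0
```

Call:
{"method": "drive_tool", "body": {"increments": [[[-0.3,0,0,0.04,0],[-0.6,0,0,0.04,0],[-1,0,0,0.04,0],[-1,0,0,0.04,0],[-1,0,0,0.04,0]]], "squeeze": 30}}

```text
time_s: 14.25
tcp_pos: [0.5886, 0.1988, 0.1222]
eef_rot: [-180.0, 0.0, -69.1]
contact_force: [0.4, 0.6, 0.4]
gripper_width: 0.0432
gripper_force: 0.0
```

Call:
{"method": "drive_tool", "body": {"increments": [[[-1,0,0,0,0],[-1,0,0,0,0],[-1,0,0,0,0]]]}}

```text
time_s: 14.62
tcp_pos: [0.5885, 0.1987, 0.1218]
eef_rot: [-180.0, -0.0, -69.1]
contact_force: [0.4, 1.1, 0.7]
gripper_width: 0.0139
gripper_force: 30.0
```

Gripped. I lift slowly.

Call:
{"method": "drive_tool", "body": {"increments": [[[-1,0,0,-0.06,0],[-1,0,0,-0.14,0],[-1,0,0,-0.24,0],[-1,0,0,-0.34,0],[-1,0,0,-0.44,0]]]}}

```text
time_s: 15.25
tcp_pos: [0.5886, 0.1987, 0.1757]
eef_rot: [-180.0, 0.0, -69.1]
contact_force: [0.5, -0.0, -1.2]
gripper_width: 0.0136
gripper_force: 30.0
```

Call:
{"method": "drive_tool", "body": {"increments": [[[-1,0,0,-0.1,0],[-1,0,0,-0.2,0],[-1,0,0,-0.3,0],[-1,0,0,-0.38,0],[-1,0,0,-0.4,0]]]}}

```text
time_s: 15.88
tcp_pos: [0.5887, 0.1989, 0.2234]
eef_rot: [-179.9, 0.0, -69.1]
contact_force: [-0.4, -0.5, -1.2]
gripper_width: 0.0139
gripper_force: 30.0
```

Call:
{"method": "drive_tool", "body": {"increments": [[[-1,0,0,0,0],[-1,0,0,0,0],[-1,0,0,0,0],[-1,0,0,0,0],[-1,0,0,0,0]]]}}

```text
time_s: 16.5
tcp_pos: [0.5885, 0.1987, 0.2224]
eef_rot: [180.0, -0.0, -69.1]
contact_force: [0.2, -0.2, -1.3]
gripper_width: 0.0139
gripper_force: 30.0
```

```bash
python3 -c "
from h import *
plan([.588,.194,.22],-69.1)
a=save('wrist','w7.png');s=save('scene','s7.png')
e=cv2.resize(s[90:230,310:450],(560,560),interpolation=cv2.INTER_CUBIC)
f=cv2.resize(a[60:340,270:390],(240,560))
cv2.imwrite('pics/c7.png',np.hstack([e,f])[:,:,::-1])
"
```

```text
tcp [0.5885 0.1987 0.2224] [179.99  -0.   -69.14] F [ 0.2 -0.2 -1.3] w 0.0139 t 16.5
shift [0.035 0.017 0.02 ] turn -0.0001
```

View pics/c7.png

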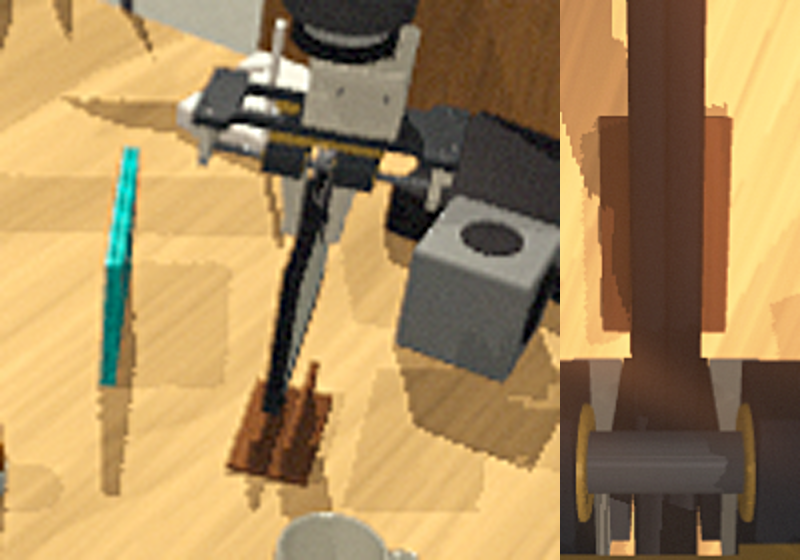

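The case is clear of the stand, hanging upright in the fingers with the clip still on. Measured force is 1.3 N, which matches the case plus clip, and it is steady.

```bash
python3 -c "
from h import *
print(job.close_job())"
```

```text
the job is handed in; nothing more can be done
None
```

The clip is on the case's top edge, about 69 mm from the middle, and I handed the job in with the gripper holding the case upright and still; its underside is about 10 cm above the shelf. The hand-in returned no verdict.

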